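# Slide the slit-lamp accessory board into its locating notches

### The arm

A 7-joint arm with a two-finger parallel gripper is mounted at the origin on the work surface. World frame = base frame: x ahead of the robot, y to its left, z up, the work surface at z = 0. Lengths are in m, angles in rad, forces in N, time in s.
With the tool pointing down it reaches from about 0.4 to 0.875 m from the base axis. Payload 19.3 kg.
Tool frame: the origin (TCP) lies midway between the tips of the shut fingers; the grasp point (between the pads) lies bot.grip_point_offset behind it (bot.grip_point_offset is the distance from the TCP to the grasp point, in m); z points along the fingers, y is the direction in which the jaws open and shut (so a half turn about z gives the same grasp; the last joint's range is limited). The gripper opens to 85 mm and grips with 20 to 120 N. Pads are 22 mm wide; open, the fingers measure 114 mm over their backs; the gripper's body (76 mm by 85 mm) begins 54 mm behind the grasp point. The pads swing forward as they close: fully open they stand 13 mm farther back than shut.
Start: joints at [-1.287, 0.521, -0.036, 1.599, 0.021, 1.021, -0.113], TCP at [0.217, 0.586, 0.231] pointing down, gripper open.
Joint ranges: [-2.91, 2.91], [-0.3, 2.13], [-1.5, 1.42], [0.17, 2.43], [-1.26, 4.41], [0.16, 1.93], [-2.52, 2.52]. Speed limits (rad/s): [1.89, 1.89, 2.39, 2.39, 3.01, 3.01, 3.01].

### API

Orientations are given as [roll, pitch, yaw] about the fixed x, y, z axes, in that order (R = Rz(yaw) Ry(pitch) Rx(roll)).
In Python, from workcell import bot gives the robot as it stands.
- The arm moves only by the tool servo_tool, never from a script. Its argument "rows" is a list that holds one entry, the list of rows, each a list of 6 numbers: the shift along the tool's x, y, z in cm, then the turn, a rotation vector about the tool's x, y, z in degrees. A call has 1 to 5 rows; each row shifts and turns the commanded pose from where the row before left it, along the tool's axes as they then stand; what a row does not reach is not made up. A row lasts 1/8 s, in which the tool goes at most 62.5 mm and 10.7 degrees, less where a joint would pass 70% of its speed; a pose out of reach is approached as far as the arm can. A call is refused whole if a number of a shift passes 6.25 or a number of a turn 10.7, either way. A call with a gripper value outside its range is refused whole. "grip" is the opening, from -1 (shut) to 1 (fully open), so that 0 is half open, set as the call begins (left out, the last holds). The fingers move at their own pace and stop on an object; "squeeze" is the grip in N (left out, the last holds). Time passes only in rows, so rows that do not move let the fingers close. It gives the time, the measured TCP pose, the force and the opening at its end, in the units of the state.
- bot.observe(): the state, without advancing time (a new reading comes with each control period).
- bot.grab_frame(name): name is "scene" or "side" or "wrist"; returns a dict with "image" (384x512x3 uint8, red, green, blue), "K" (3x3 intrinsics, pixels), "R" (3x3) and "t" (3): a world point X has camera coordinates R X + t; the wrist camera has in their place "mount" (4x4, takes a point from camera to tool coordinates, whose origin is the TCP and whose axes are the flange's). Camera axes: x right, y down, z forward; pixel columns grow to the right and rows downward; lengths in m; the calibration is good to about 2 mm. A picture is of the moment at which its call begins: read the wrist's pose just before it. There is no depth.
- bot.job_done(): hands the job in, once; it reports no verdict.
The state is a dict: "clock": time; "qpos": joint angles; "qd": joint speeds; "joint_efforts": joint torques, N m; "position": TCP position; "tool_rot": TCP orientation; "force": force on the tool from outside, world axes, zero at the start; "moment": the same for the moment, N m; "grip_width": finger opening in m.
Only numpy, scipy, OpenCV 4.12 (cv2) and the standard library are available. Lean on these libraries where they do the work, as an engineer would, in place of code of your own. Each camera call takes 0.05 s, during which the arm holds its last target.

### The job

The accessory board beside the slit lamp has been left part-way along its rails. With a fingertip against its plain end (the end away from the tray), push it along the rails until you feel both cross-rods drop into the locating notches, and leave it sitting fully down and level there. Never lift the board, keep the lens case standing in its pocket, and leave the other things around the rails where they are.

Things in the scene. Friction and masses are not known exactly. Their poses are not given: they have to be found in the camera images.
- runner: Grey plate, 262 x 460 x 8 mm, fixed on the table, with two aluminium rails. Origin: on the table surface, midway between the rails; z up. The rails run along its y; +y is the way the board must go. Rail tops are 36 mm above the table, at |x| 97 to 115 mm, y -215 to +205 mm, with side lips 48 mm and black end caps 50 mm high. Between the rails it is open down to the plate
- seat (a point): Point fixed on the rails, 27 mm above the table, midway between them: here the board's origin lies when it is home (axes as runner, y = +50 mm there). Each rail has two square notches, 18 mm long and 9 mm deep, centred 90 mm before and 90 mm after it along y; their floors are black. Past the notches the rails go on at full height
- board: White board, 180 (x) x 226 (y) x 16 mm, about 0.85 kg, loose between the rails on two 12 mm steel cross-rods (y = -90, +90 mm) whose ends ride on the rail tops. Origin: board's middle, at the rods' underside; axes parallel to runner. Board 8 to 24 mm above the origin. Starts 60 to 140 mm short of home, origin 36 mm above the table; home, it drops 9 mm and has +-3 mm of play along y
- push_end (a point): Middle of the flat end face of the board (grey edge, 180 mm wide, 16 mm high) to be pushed towards +y: 113 mm behind the board's origin and 16 mm above it. The face spans 44 to 60 mm above the table while riding, 35 to 51 mm when home. Sliding takes about 2 N; home, the notch walls stop it. On top, towards the other end, a grey tray 160 x 80 mm with two pockets, walls 14 mm high
- case_center (a point): Lens case standing loose in the -x pocket of the board's tray: black round screw-lid case, 50 mm diameter, 34 mm high. The point is its centre, half-way up; z is its own axis
- spare_case_center (a point): The same kind of lens case (50 mm diameter, 34 mm high) standing on the table past the far (+y) end of the rails. The point is its centre. Not to be moved
- bottle_center (a point): Small white dropper bottle, 28 mm diameter, 62 mm high, standing on the table beyond the rails. The point is its centre. Not to be moved
- papers_center (a point): Pack of chin-rest papers, 50 x 85 x 24 mm, on the table beyond the rails. The point is its centre. Not to be moved
- occluder_center (a point): Black eye occluder (60 mm disc with a flat handle, 155 mm long, 6 mm thick), lying on the table beyond the rails. The point is near its middle. Not to be moved
There are look-alikes about, which are no part of the job. Leave any blue or pink look-alike of the part that bears case_center alone.

How it is judged:
At the end, for the whole second after the job is handed in: Both cross-rods lie in the notches: board origin 44 to 56 mm along the runner's y and no higher than 29.5 mm above the table (27 is fully down), board level within 0.025 rad, at rest; the lens case still stands in its pocket of the tray (within 0.2 rad of upright) (y of board in the frame of runner between 0.044 and 0.056 m and z of board in the frame of runner between 0.023 and 0.0295 m and angle between board's own z axis and vertical below 0.025 rad and angle between the y axis of board and the y axis of runner, either way round below 0.05 rad and linear speed of board below 0.02 m/s and angle between case_center's own z axis and vertical below 0.2 rad and z of case_center in the frame of board between 0.038 and 0.052 m and x of case_center in the frame of board between -0.08 and 0 m and y of case_center in the frame of board between 0.01 and 0.09 m); the robot touches nothing.
It fails at once if the board is lifted (more than 10 mm above the rails) or tipped up (z of board in the frame of runner above 0.046 m or angle between board's own z axis and vertical above 0.15 rad).
It fails at once if the lens case is tipped over or lifted out of its pocket (angle between case_center's own z axis and vertical above 0.5 rad or z of case_center in the frame of board above 0.065 m).
It fails at once if the spare case, bottle, papers or occluder beside the rails is moved or lifted (more than 20 mm) (distance of any of spare_case_center, bottle_center, papers_center, occluder_center from where it was at the start of the episode above 0.02 m).
It also fails if it takes over 30 s, if anything falls off the work surface, if the arm or the gripper's body presses on something with over 40 N, if the wrist force passes 120 N, or if a joint passes its speed limit or range.

## Working session

There is one attempt and no reset: what is moved stays moved. The work goes in short steps, Python scripts to look and compute and a tool call to move; the robot and the scene stay as the last step left them, time stands still between calls to the robot, and variables do not carry over. Pictures are saved under pics/ and viewed, and the job is handed in when it is done.

Besides the shell and the picture viewer there is one more tool, called as a command line: name --argument value ..., lists and objects as JSON in quotes. servo_tool: Moves the arm, as the interface text tells. Its arguments: {"type":"object","properties":{"rows":{"type":"array"},"grip":{"type":"number"},"squeeze":{"type":"number"}},"required":["rows"]}

```bash
mkdir -p pics; ls
python3 - <<'E'
from workcell import bot
import cv2,numpy as np
print(bot.observe())
print(bot.grip_point_offset)
for n in ["scene","side","wrist"]:
    f=bot.grab_frame(n)
    cv2.imwrite(f"pics/{n}0.png",f["image"][:,:,::-1])
    np.savez(f"pics/{n}0.npz",**f)
    print(n,{k:np.round(v,4).tolist() for k,v in f.items() if k!="image"})
E
```

```text
pics
{'clock': 0.0, 'qpos': array([-1.28722326,  0.52202958, -0.03632693,  1.59996443,  0.02121447,
        1.02113828, -0.11281399]), 'qd': array([-8.04100541e-04, -8.29409910e-06,  1.35359573e-04,  1.03675813e-03,
       -3.11846595e-04, -1.75680988e-04,  1.40753418e-03]), 'joint_efforts': array([ 3.88182934e-04, -9.27107191e+01,  1.97978765e+00, -3.69913638e+01,
        1.77987374e-02,  8.39170563e-03,  7.54030822e-06]), 'position': array([0.21644882, 0.58597102, 0.23073166]), 'tool_rot': array([-3.14044241e+00,  9.54837751e-05,  2.78780205e+00]), 'force': array([ 0.00841739, -0.42716257, -0.51091895]), 'moment': array([-0.05040823, -0.0025817 ,  0.00458247]), 'grip_width': 0.08509536988654673}
0.0187
scene {'K': [[412.3862, 0.0, 253.7119], [0.0, 412.3862, 195.0174], [0.0, 0.0, 1.0]], 'R': [[0.7259, 0.6878, -0.0102], [0.4163, -0.4511, -0.7894], [-0.5475, 0.5688, -0.6138]], 't': [-0.4747, -0.1567, 1.1466]}
side {'K': [[371.7912, 0.0, 250.2322], [0.0, 371.7912, 189.1664], [0.0, 0.0, 1.0]], 'R': [[-0.9955, -0.0941, -0.0092], [-0.061, 0.7134, -0.6981], [0.0722, -0.6944, -0.7159]], 't': [0.5657, 0.0425, 0.7903]}
wrist {'K': [[308.929, 0.0, 254.5397], [0.0, 308.929, 196.6748], [0.0, 0.0, 1.0]], 'mount': [[0.0004, -0.9519, -0.3064, 0.0777], [1.0, 0.0006, -0.0007, 0.0008], [0.0008, -0.3064, 0.9519, -0.1416], [0.0, 0.0, 0.0, 1.0]]}
```

View pics/scene0.png

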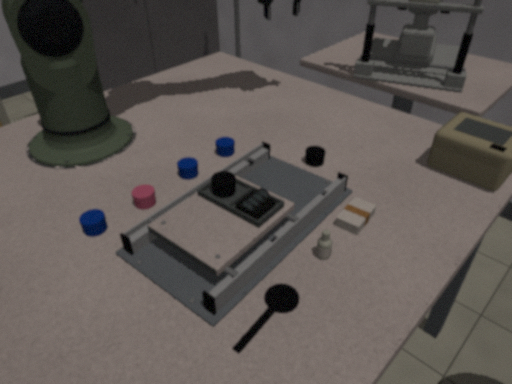

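View pics/side0.png

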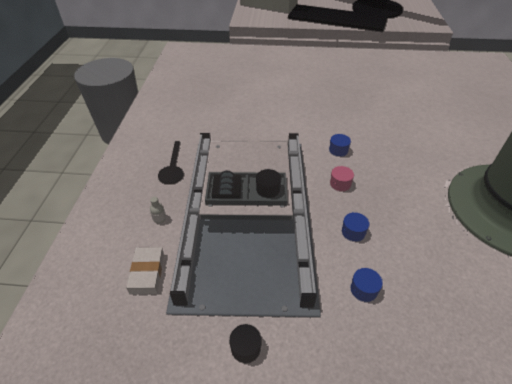

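View pics/wrist0.png

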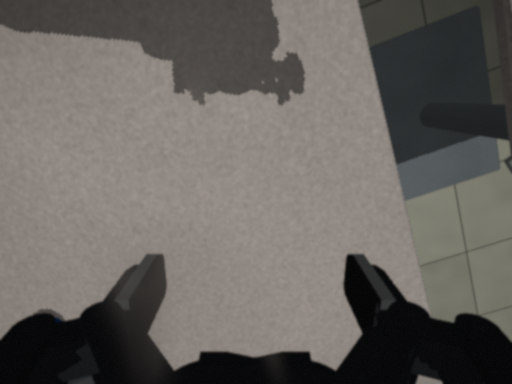

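Run:
```python
import cv2
a=cv2.imread("pics/scene0.png")[130:310,100:370]; cv2.imwrite("pics/c1.png",cv2.resize(cv2.convertScaleAbs(a,alpha=1.6),None,fx=2.9,fy=2.9,interpolation=cv2.INTER_CUBIC))
a=cv2.imread("pics/side0.png")[120:325,150:400]; cv2.imwrite("pics/c2.png",cv2.resize(cv2.convertScaleAbs(a,alpha=1.6),None,fx=2.9,fy=2.9,interpolation=cv2.INTER_CUBIC))
```

```text
(no output)
```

View pics/c1.png

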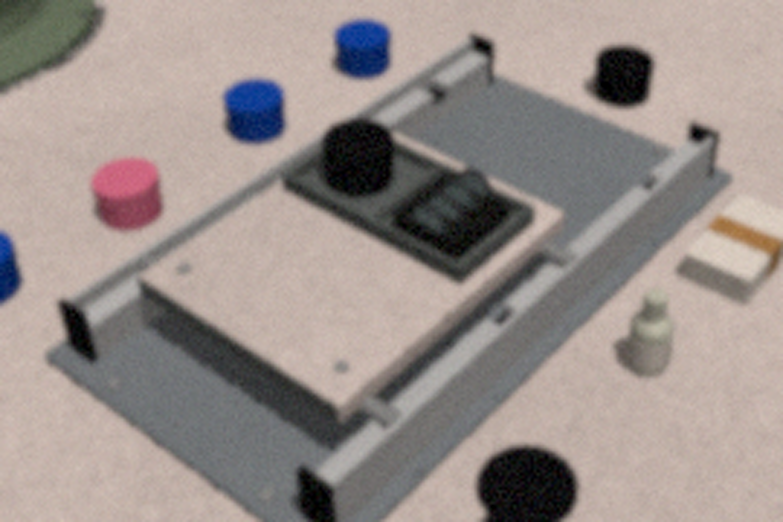

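View pics/c2.png

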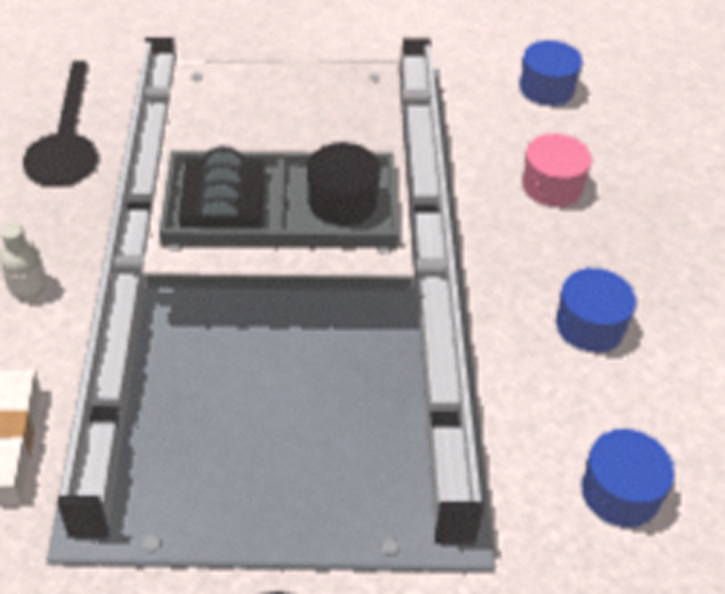

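```bash
cat > h.py <<'E'
import numpy as np,cv2
def ray(name,uv,z,s=None):
    f=np.load(f"pics/{s or name+'0'}.npz")
    d=f["R"].T@np.linalg.inv(f["K"])@np.array([uv[0],uv[1],1.]); c=-f["R"].T@f["t"]
    return c+d*(z-c[2])/d[2]
def proj(name,X):
    f=np.load(f"pics/{name}0.npz"); p=f["K"]@(f["R"]@np.asarray(X)+f["t"]); return p[:2]/p[2]
E
python3 - <<'E'
from h import *
cs=lambda a:(100+a[0]/2.9,130+a[1]/2.9)
cd=lambda a:(150+a[0]/2.9,120+a[1]/2.9)
for l,n,p,z in [("plate -x-y","scene",cs((50,357)),.008),("plate +x+y","scene",cs((730,178)),.008),
("plate +x-y","scene",(212,313),.008),
("plate +x+y","side",cd((50,560)),.008),("plate -x+y","side",cd((493,562)),.008),
("board -x-y","scene",cs((142,280)),.06),("board +x-y","scene",cs((340,408)),.06),("board +x+y","scene",cs((562,212)),.06),
("board +x-y","side",cd((175,62)),.06),("board -x-y","side",cd((402,62)),.06),("board +x+y","side",cd((145,272)),.06),("board -x+y","side",cd((413,275)),.06),
("notch+x far","side",cd((105,408)),.036),("notch-x far","side",cd((445,412)),.036),("notch+x near","side",cd((139,200)),.036),("notch-x near","side",cd((427,204)),.036),
("case top","scene",cs((357,135)),.036+.062),("case top","side",cd((343,165)),.098),
("cap -x-y top","scene",cs((75,303)),.05),("cap +x-y top","scene",cs((315,472)),.05)]:
    print(l,n,np.round(ray(n,p,z),4))
E
```

```text
plate -x-y scene [ 0.4644 -0.1781  0.008 ]
plate +x+y scene [0.685  0.2891 0.008 ]
plate +x-y scene [ 0.6981 -0.146   0.008 ]
plate +x+y side [0.6803 0.299  0.008 ]
plate -x+y side [0.4245 0.2772 0.008 ]
board -x-y scene [ 0.5004 -0.1205  0.06  ]
board +x-y scene [ 0.6736 -0.1073  0.06  ]
board +x+y scene [0.6543 0.1161 0.06  ]
board +x-y side [ 0.6702 -0.0994  0.06  ]
board -x-y side [ 0.489  -0.1144  0.06  ]
board +x+y side [0.6527 0.1209 0.06  ]
board -x+y side [0.4769 0.1083 0.06  ]
notch+x far side [0.663  0.2117 0.036 ]
notch-x far side [0.4543 0.1962 0.036 ]
notch+x near side [0.6765 0.0329 0.036 ]
notch-x near side [0.4664 0.019  0.036 ]
case top scene [0.5253 0.0481 0.098 ]
case top side [0.5274 0.0479 0.098 ]
cap -x-y top scene [ 0.4767 -0.1572  0.05  ]
cap +x-y top scene [ 0.6907 -0.1424  0.05  ]
```

```bash
cat >> h.py <<'E'
from scipy.spatial.transform import Rotation as Ro
def plan(target,yaw,n,nr):
    from workcell import bot
    o=bot.observe(); p=o["position"].copy(); R=Ro.from_euler("xyz",o["tool_rot"])
    Rt=Ro.from_euler("xyz",[np.pi,0,yaw]); rv=(R.inv()*Rt).as_rotvec()
    dp=(np.array(target)-p)/n; out=[]
    for i in range(n):
        s=R.inv().apply(dp)*100; r=np.degrees(rv)/nr if i<nr else np.zeros(3)
        out.append(np.round(np.r_[s,r],2).tolist()); R=R*Ro.from_rotvec(np.radians(r))
    for r in out: print(r)
E
python3 -c "
from h import *
plan([.587,-.160,.13],np.radians(94.5),16,10)"
```

```text
[-3.79, -3.57, 0.63, -0.0, 0.0, 6.52]
[-4.17, -3.12, 0.63, -0.0, 0.0, 6.52]
[-4.5, -2.62, 0.63, -0.0, 0.0, 6.52]
[-4.77, -2.1, 0.63, -0.0, 0.0, 6.52]
[-4.97, -1.54, 0.63, -0.0, 0.0, 6.52]
[-5.12, -0.97, 0.63, -0.0, 0.0, 6.52]
[-5.19, -0.38, 0.63, -0.0, 0.0, 6.52]
[-5.2, 0.21, 0.63, -0.0, 0.0, 6.52]
[-5.14, 0.8, 0.63, -0.0, 0.0, 6.52]
[-5.02, 1.38, 0.63, -0.0, 0.0, 6.52]
[-4.83, 1.94, 0.63, 0.0, 0.0, 0.0]
[-4.83, 1.94, 0.63, 0.0, 0.0, 0.0]
[-4.83, 1.94, 0.63, 0.0, 0.0, 0.0]
[-4.83, 1.94, 0.63, 0.0, 0.0, 0.0]
[-4.83, 1.94, 0.63, 0.0, 0.0, 0.0]
[-4.83, 1.94, 0.63, 0.0, 0.0, 0.0]
```

servo_tool --rows '[[[-3.8, -3.6, 0, 0, 0, 6.5], [-4.2, -3.1, 0, 0, 0, 6.5], [-4.5, -2.6, 0, 0, 0, 6.5], [-4.8, -2.1, 0, 0, 0, 6.5], [-5.0, -1.5, 0, 0, 0, 6.5]]]' --grip -1

```text
clock: 0.78
position: [0.3343, 0.3513, 0.2313]
tool_rot: [3.142, -0.0, 2.217]
force: [1.5, 0.8, -0.4]
grip_width: 0.0
```

servo_tool --rows '[[[-5.1, -1.0, 0, 0, 0, 6.5], [-5.2, -0.4, 0, 0, 0, 6.5], [-5.2, 0.2, 0, 0, 0, 6.5], [-5.1, 0.8, 0, 0, 0, 6.5], [-5.0, 1.4, 0, 0, 0, 6.5]]]'

```text
clock: 1.4
position: [0.4501, 0.119, 0.2314]
tool_rot: [3.141, -0.0, 1.65]
force: [2.0, 1.4, 0.4]
grip_width: -0.0004
```

```bash
python3 -c "
from h import *
from workcell import bot
print(bot.observe()['qpos'])
plan([.587,-.160,.20],np.radians(94.5),6,3)"
```

```text
[-0.69032927  0.28279295  0.37344567  2.01879264 -0.13464611  0.8627378
 -0.16356699]
[-4.82, 1.91, 0.52, 0.01, -0.0, 0.01]
[-4.82, 1.91, 0.52, 0.01, -0.0, 0.01]
[-4.82, 1.91, 0.52, 0.01, -0.0, 0.01]
[-4.81, 1.91, 0.52, 0.0, 0.0, 0.0]
[-4.81, 1.91, 0.52, 0.0, 0.0, 0.0]
[-4.81, 1.91, 0.52, 0.0, 0.0, 0.0]
```

servo_tool --rows '[[[-4.8, 1.9, 0, 0, 0, 0], [-4.8, 1.9, 0, 0, 0, 0], [-4.8, 1.9, 0, 0, 0, 0], [-4.8, 1.9, 0, 0, 0, 0], [-4.8, 1.9, 0, 0, 0, 0]]]'

```text
clock: 2.02
position: [0.5646, -0.1123, 0.2312]
tool_rot: [-3.142, -0.0, 1.654]
force: [0.8, 1.4, 0.4]
grip_width: -0.0001
```

servo_tool --rows '[[[-3.5, 1.9, 2.0, 0, 0, 0], [0, 0, 3.0, 0, 0, 0], [0, 0, 2.0, 0, 0, 0]]]'

```text
clock: 2.4
position: [0.5853, -0.1445, 0.1596]
tool_rot: [-3.14, -0.0, 1.653]
force: [1.3, 1.4, -0.1]
grip_width: -0.0003
```

Run:
```python
from workcell import bot
import cv2,numpy as np
from h import *
o=bot.observe();print(o["position"],o["tool_rot"],o["qpos"],o["force"])
f=bot.grab_frame("wrist");cv2.imwrite("pics/wrist1.png",cv2.convertScaleAbs(f["image"][:,:,::-1],alpha=1.5))
f=bot.grab_frame("scene");cv2.imwrite("pics/scene1.png",cv2.resize(cv2.convertScaleAbs(f["image"][100:340,80:400,::-1],alpha=1.5),None,fx=2.4,fy=2.4))
plan([.586,-.155,.038],np.radians(94.5),3,1)
```

```text
[ 0.58534634 -0.14454871  0.15963958] [-3.13999859e+00 -2.26966347e-04  1.65250790e+00] [-0.11668532  0.60377845  0.3842499   1.74078647 -0.28584904  0.85411463
  0.47740769] [ 1.30606732  1.36273736 -0.14358544]
[-0.37, 0.03, 4.04, -0.2, -0.04, 0.22]
[-0.37, 0.01, 4.04, 0.0, 0.0, 0.0]
[-0.37, 0.01, 4.04, 0.0, 0.0, 0.0]
```

View pics/wrist1.png

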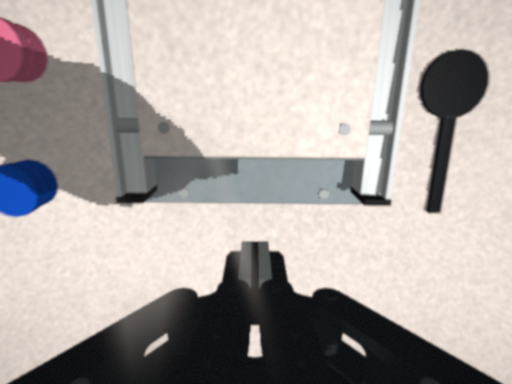

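View pics/scene1.png

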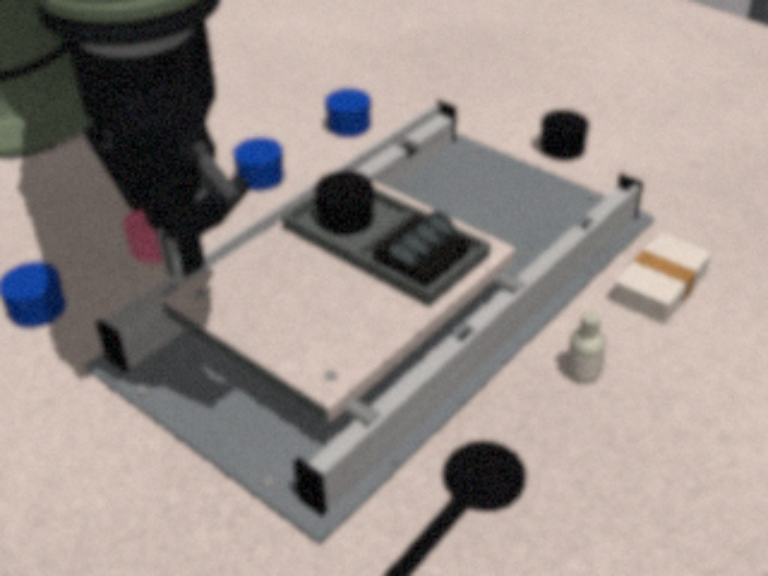

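The wrist view shows the tool lined up with the runner. The plain edge runs along row ~157 (columns 145–365), and the finger is at column ~255, close to its middle. Nothing is under the finger. I'll measure that edge in the wrist frame.

Run:
```python
from h import *
f=np.load("pics/wrist0.npz");M=f["mount"];K=f["K"]
p=np.array([.58535,-.14455,.15964]);R=Ro.from_euler("xyz",[-3.14,-.0002,1.6525]).as_matrix()
for uv in [(142,157),(238,157),(365,159),(118,199),(390,202),(126,126),(382,128)]:
    z={157:.06,159:.06,199:.05,202:.05,126:.045,128:.045}[uv[1]]
    d=R@M[:3,:3]@np.linalg.inv(K)@np.array([*uv,1.]); c=R@M[:3,3]+p
    X=c+d*(z-c[2])/d[2]; print(uv,np.round(X,4), "tool",np.round((R.T@(X-p))*100,2))
```

```text
(142, 157) [ 0.4947 -0.119   0.06  ] tool [ 3.29 -8.81  9.98]
(238, 157) [ 0.5702 -0.1128  0.06  ] tool [ 3.29 -1.24  9.97]
(365, 159) [ 0.6701 -0.1061  0.06  ] tool [3.14 8.78 9.95]
(118, 199) [ 0.4696 -0.1594  0.05  ] tool [ -0.54 -11.64  10.98]
(390, 202) [ 0.7023 -0.1428  0.05  ] tool [-0.78 11.69 10.95]
(126, 126) [ 0.4772 -0.0977  0.045 ] tool [  5.55 -10.38  11.48]
(382, 128) [ 0.6846 -0.0822  0.045 ] tool [ 5.4  10.42 11.45]
```

servo_tool --rows '[[[-0.3, 0, 4.0, 0, 0, 0.45], [-0.3, 0, 4.0, 0, 0, 0], [0, 0, 3.0, 0, 0, 0], [0, 0, 1.1, 0, 0, 0], [0, 0, 0, 0, 0, 0]]]'

```text
clock: 3.12
position: [0.5866, -0.1502, 0.0408]
tool_rot: [3.142, 0.0, 1.646]
force: [-0.2, 0.3, 0.4]
grip_width: 0.0002
```

Run:
```python
from workcell import bot
import cv2
o=bot.observe();print(o["position"],o["tool_rot"],o["force"])
f=bot.grab_frame("side");cv2.imwrite("pics/side2.png",cv2.resize(cv2.convertScaleAbs(f["image"][90:330,140:400,::-1],alpha=1.5),None,fx=2.4,fy=2.4))
```

```text
[ 0.58657012 -0.15017456  0.04079901] [3.14152426e+00 5.81856023e-05 1.64550150e+00] [-0.22291515  0.26552826  0.44299457]
```

View pics/side2.png

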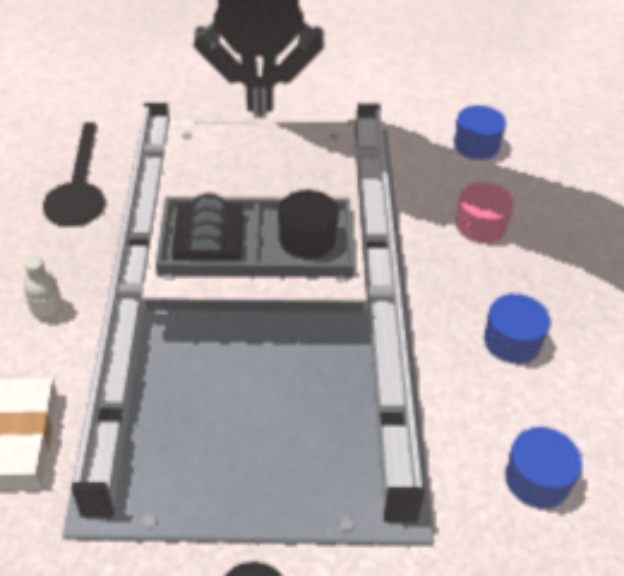

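The side view shows the shut finger standing clear of the board's plain end, near its middle. The black case is upright in its pocket. Next I'll close the gap of about 2.5 cm slowly.

servo_tool --rows '[[[0.8, 0, 0.3, 0, 0, 0], [0.8, 0, 0, 0, 0, 0], [0.5, 0, 0, 0, 0, 0], [0.4, 0, 0, 0, 0, 0], [0.4, 0, 0, 0, 0, 0]]]'

```text
clock: 3.8
position: [0.5843, -0.1213, 0.0374]
tool_rot: [3.141, 0.001, 1.645]
force: [0.8, -3.8, 0.0]
grip_width: -0.0002
```

servo_tool --rows '[[[0.4, 0, 0, 0, 0, 0], [0.4, 0, 0, 0, 0, 0], [0.5, 0, 0, 0, 0, 0], [0.5, 0, 0, 0, 0, 0], [0.5, 0, 0, 0, 0, 0]]]'

```text
clock: 4.42
position: [0.5825, -0.098, 0.0374]
tool_rot: [3.141, 0.0, 1.645]
force: [0.2, -3.4, 3.6]
grip_width: -0.0006
```

Run:
```python
from workcell import bot
import cv2
o=bot.observe();print(o["position"],o["tool_rot"],o["force"])
f=bot.grab_frame("scene");cv2.imwrite("pics/scene3.png",cv2.resize(cv2.convertScaleAbs(f["image"][100:340,80:400,::-1],alpha=1.5),None,fx=2.4,fy=2.4))
f=bot.grab_frame("wrist");cv2.imwrite("pics/wrist3.png",cv2.convertScaleAbs(f["image"][:,:,::-1],alpha=1.5))
```

```text
[ 0.58247985 -0.09801862  0.03735898] [3.14148135e+00 9.54924258e-05 1.64541154e+00] [ 0.17683917 -3.41552578  3.56345252]
```

View pics/scene3.png

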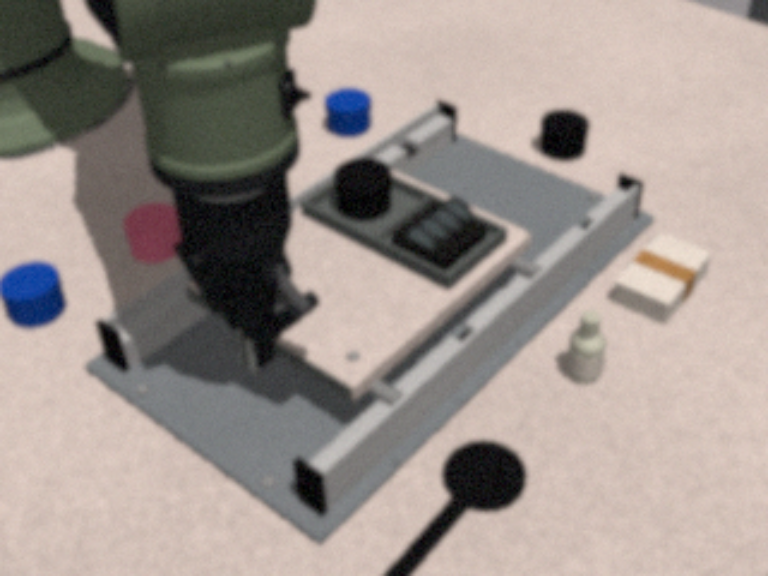

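View pics/wrist3.png

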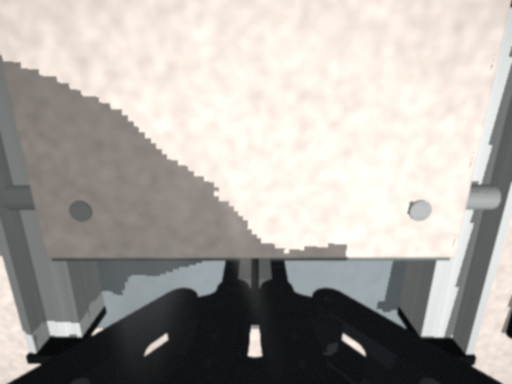

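In the scene view the board has slid about 2 cm with the finger flat on its end (push force about 3.4 N). The wrist view shows the edge straight across row 260, square to the tool, and both rods are on the rails. I'll keep pushing.

servo_tool --rows '[[[0.5, 0, 0, 0, 0, 0], [0.5, 0, 0, 0, 0, 0], [0.5, 0, 0, 0, 0, 0], [0.5, 0, 0, 0, 0, 0], [0.5, 0, 0, 0, 0, 0]]]'

```text
clock: 5.15
position: [0.5805, -0.073, 0.0373]
tool_rot: [-3.141, -0.0, 1.645]
force: [-0.3, -3.3, -1.1]
grip_width: 0.0005
```

servo_tool --rows '[[[0.5, 0, 0, 0, 0, 0], [0.5, 0, 0, 0, 0, 0], [0.5, 0, 0, 0, 0, 0], [0.5, 0, 0, 0, 0, 0], [0.5, 0, 0, 0, 0, 0]]]'

```text
clock: 5.78
position: [0.5787, -0.0481, 0.0373]
tool_rot: [-3.142, 0.0, 1.645]
force: [0.6, -2.8, -2.1]
grip_width: 0.0
```

servo_tool --rows '[[[0.5, 0, 0, 0, 0, 0], [0.5, 0, 0, 0, 0, 0], [0.4, 0, 0, 0, 0, 0], [0.4, 0, 0, 0, 0, 0], [0.3, 0, 0, 0, 0, 0]]]'

```text
clock: 6.4
position: [0.5772, -0.0272, 0.0373]
tool_rot: [3.142, -0.0, 1.646]
force: [0.7, -2.9, -2.3]
grip_width: -0.0002
```

Run:
```python
from workcell import bot
import cv2
o=bot.observe();print(o["position"],o["tool_rot"],o["force"])
f=bot.grab_frame("scene");cv2.imwrite("pics/scene4.png",cv2.resize(cv2.convertScaleAbs(f["image"][100:340,80:400,::-1],alpha=1.5),None,fx=2.4,fy=2.4))
```

```text
[ 0.57717923 -0.02720625  0.03734583] [ 3.14153098e+00 -2.78929692e-05  1.64551468e+00] [ 0.66011907 -2.92258465 -2.32960833]
```

View pics/scene4.png

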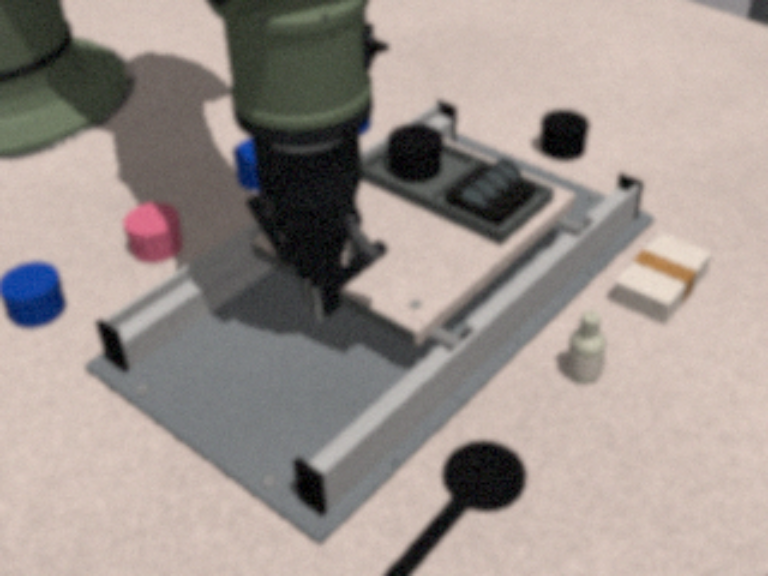

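The scene view shows the +x-side rods just short of their notches (back rod at about (455,332), notch just beyond it). The case is upright. I'll creep the rest at 2 mm per row.

servo_tool --rows '[[[0.2, 0, 0, 0, 0, 0], [0.2, 0, 0, 0, 0, 0], [0.2, 0, 0, 0, 0, 0], [0.2, 0, 0, 0, 0, 0]]]'

```text
clock: 6.95
position: [0.5766, -0.0195, 0.0373]
tool_rot: [3.142, 0.0, 1.645]
force: [0.2, -2.8, -0.6]
grip_width: 0.0005
```

servo_tool --rows '[[[0.2, 0, 0, 0, 0, 0], [0.2, 0, 0, 0, 0, 0], [0.2, 0, 0, 0, 0, 0]]]'

```text
clock: 7.32
position: [0.5761, -0.013, 0.0373]
tool_rot: [-3.142, -0.0, 1.646]
force: [0.1, -0.3, 0.5]
grip_width: -0.0003
```

The push force fell from about 2.8 N to 0.3 N, which probably means the rods dropped. I'll look before pushing any more.

Run:
```python
from workcell import bot
import cv2
o=bot.observe();print(o["position"],o["force"])
f=bot.grab_frame("scene");cv2.imwrite("pics/scene5.png",cv2.resize(cv2.convertScaleAbs(f["image"][140:290,200:380,::-1],alpha=1.5),None,fx=4,fy=4,interpolation=cv2.INTER_CUBIC))
```

```text
[ 0.57611103 -0.01304411  0.03731298] [ 0.08937326 -0.31036454  0.51690941]
```

View pics/scene5.png

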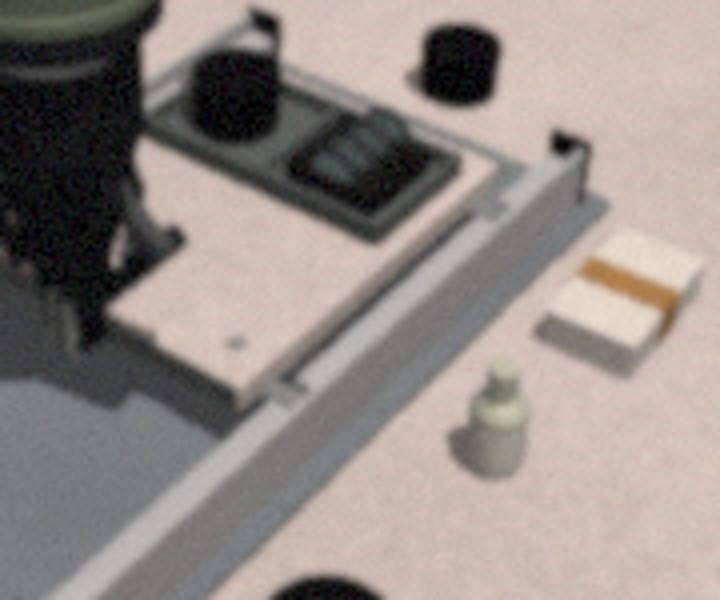

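Both +x-side rods look sunk into their notches, and the board's near edge sits close to the rail. I'll nudge gently to feel for the notch wall and confirm it.

servo_tool --rows '[[[0.2, 0, 0, 0, 0, 0], [0.1, 0, 0, 0, 0, 0]]]'

```text
clock: 7.62
position: [0.5759, -0.0103, 0.0373]
tool_rot: [-3.142, -0.0, 1.645]
force: [-0.1, 0.2, 0.6]
grip_width: -0.0001
```

servo_tool --rows '[[[0.1, 0, 0, 0, 0, 0], [0.1, 0, 0, 0, 0, 0]]]'

```text
clock: 7.88
position: [0.5758, -0.009, 0.0373]
tool_rot: [3.141, 0.001, 1.645]
force: [0.9, -2.9, -0.0]
grip_width: 0.0001
```

servo_tool --rows '[[[0.1, 0, 0, 0, 0, 0]]]'

```text
clock: 8.0
position: [0.5757, -0.0078, 0.0373]
tool_rot: [3.142, 0.0, 1.645]
force: [0.8, -3.3, 0.3]
grip_width: 0.0
```

Run:
```python
from workcell import bot
import cv2,numpy as np
for n,sl in [("scene",(slice(140,290),slice(200,380))),("side",(slice(150,330),slice(150,350)))]:
    f=bot.grab_frame(n);np.savez(f"pics/{n}6.npz",**f)
    cv2.imwrite(f"pics/{n}6.png",cv2.resize(cv2.convertScaleAbs(f["image"][sl][:,:,::-1],alpha=1.5),None,fx=3.3,fy=3.3,interpolation=cv2.INTER_CUBIC))
```

```text
(no output)
```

View pics/scene6.png

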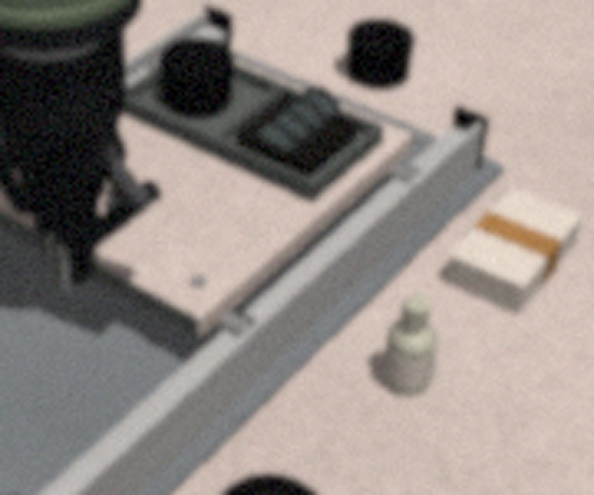

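View pics/side6.png

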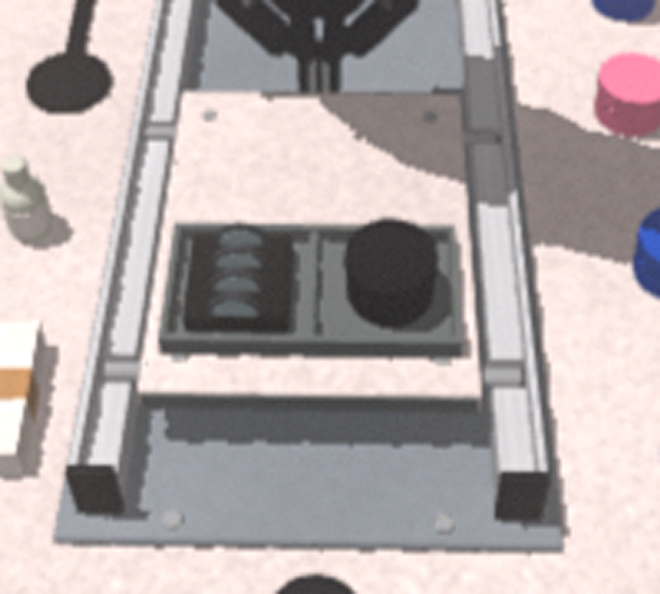

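Run:
```python
from h import *
def tri(a,b):
    P=[]
    for n in("scene","side"):
        f=np.load(f"pics/{n}0.npz");P.append(f["K"]@np.c_[f["R"],f["t"]])
    X=cv2.triangulatePoints(P[0],P[1],np.float64(a),np.float64(b))[:,0];return np.round(X[:3]/X[3],4)
cs=lambda p:(200+p[0]/3.3,140+p[1]/3.3)
cd=lambda p:(150+p[0]/3.3,150+p[1]/3.3)
print("+x-y",tri(cs((199,322)),cd((182,93))),"+x+y",tri(cs((412,135)),cd((140,390))))
c0=lambda a:(100+a[0]/2.9,130+a[1]/2.9)
d0=lambda a:(150+a[0]/2.9,120+a[1]/2.9)
print("start +x-y",tri(c0((340,408)),d0((175,62))),"+x+y",tri(c0((562,212)),d0((145,272))))
for l,uv in [("+x-y",cd((182,93))),("-x-y",cd((462,93))),("+x+y",cd((140,392))),("-x+y",cd((480,396)))]:
    print(l,[np.round(ray("side",uv,z)[:2],4) for z in(.06,.051)])
for l,uv in [("+x-y",cs((199,322))),("+x+y",cs((412,135)))]:
    print(l,[np.round(ray("scene",uv,z)[:2],4) for z in(.06,.051)])
```

```text
+x-y [0.6635 0.0092 0.0466] +x+y [0.6461 0.2334 0.0478]
start +x-y [ 0.6711 -0.1049  0.0559] +x+y [0.6529 0.1186 0.0576]
+x-y [array([0.6603, 0.0233]), array([0.6628, 0.0142])]
-x-y [array([0.4834, 0.0083]), array([ 0.483 , -0.0011])]
+x+y [array([0.6425, 0.2419]), array([0.6448, 0.2364])]
-x+y [array([0.47 , 0.229]), array([0.4693, 0.2233])]
+x-y [array([ 0.6723, -0.0013]), array([0.6659, 0.0056])]
+x+y [array([0.6554, 0.219 ]), array([0.6487, 0.2297])]
```

The board's +x corners triangulate 9–10 mm lower than at the start, and both sides have travelled about 113 mm. All four rod ends match the notch pixels found earlier. I'll back the finger away and then raise it.

servo_tool --rows '[[[-0.5, 0, 0, 0, 0, 0], [-1.5, 0, 0, 0, 0, 0], [-3.0, 0, 0, 0, 0, 0], [-2.0, 0, -3.0, 0, 0, 0], [-2.0, 0, -5.0, 0, 0, 0]]]'

```text
clock: 8.72
position: [0.5813, -0.0992, 0.1172]
tool_rot: [-3.139, 0.0, 1.644]
force: [0.4, 0.8, -0.2]
grip_width: -0.0005
```

servo_tool --rows '[[[-4.0, 0, -5.0, 0, 0, 0], [-5.0, 0, -2.0, 0, 0, 0], [-5.0, 0, 0, 0, 0, 0], [0, 0, 0, 0, 0, 0]]]'

```text
clock: 9.22
position: [0.5914, -0.2416, 0.1865]
tool_rot: [3.142, 0.002, 1.639]
force: [-1.3, 0.8, -0.7]
grip_width: 0.0003
```

Run:
```python
from workcell import bot
import cv2,numpy as np
o=bot.observe();print(o["clock"],o["position"],o["force"])
for n,sl in [("scene",(slice(120,290),slice(130,380))),("side",(slice(130,340),slice(130,380)))]:
    f=bot.grab_frame(n);np.savez(f"pics/{n}7.npz",**f)
    cv2.imwrite(f"pics/{n}7.png",cv2.resize(cv2.convertScaleAbs(f["image"][sl][:,:,::-1],alpha=1.5),None,fx=2.8,fy=2.8,interpolation=cv2.INTER_CUBIC))
```

```text
9.225 [ 0.59142442 -0.24158938  0.18648768] [-1.28867343  0.80551581 -0.71747383]
```

View pics/scene7.png

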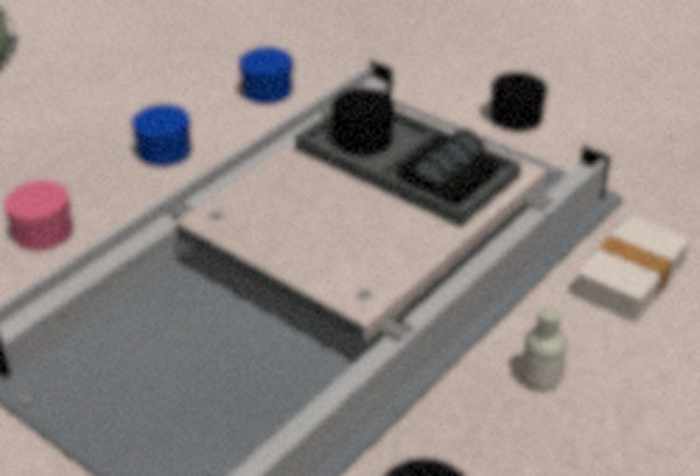

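View pics/side7.png

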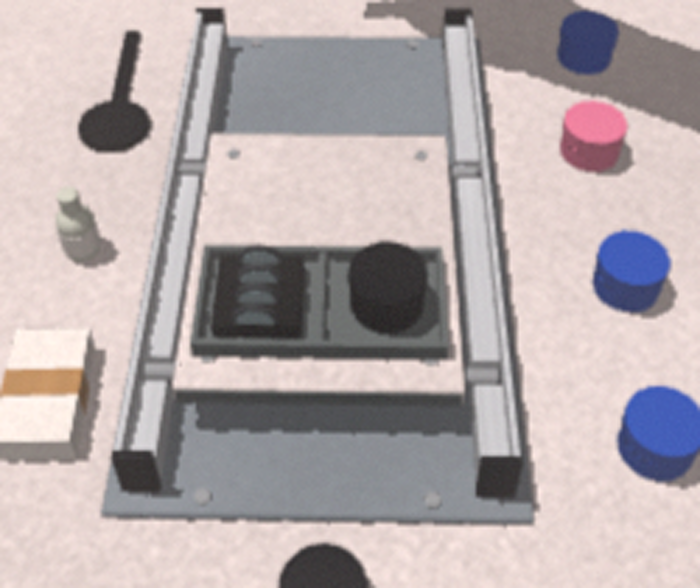

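With the arm clear, both views show the four rod ends in the notches, no open black notch left, the case upright and the other things in place. I'll do one last height and level check before handing in.

Run:
```python
from h import *
def tri(a,b):
    P=[]
    for n in("scene","side"):
        f=np.load(f"pics/{n}0.npz");P.append(f["K"]@np.c_[f["R"],f["t"]])
    X=cv2.triangulatePoints(P[0],P[1],np.float64(a),np.float64(b))[:,0];return np.round(X[:3]/X[3],4)
cs=lambda p:(130+p[0]/2.8,120+p[1]/2.8)
cd=lambda p:(130+p[0]/2.8,130+p[1]/2.8)
c0=lambda a:(100+a[0]/2.9,130+a[1]/2.9)
d0=lambda a:(150+a[0]/2.9,120+a[1]/2.9)
for l,a,b,a0,b0 in [("+x-y",(364,330),(211,134),(340,408),(175,62)),("-x-y",(178,228),(446,136),(142,280),(402,62)),("+x+y",(553,168),(175,388),(562,212),(145,272))]:
    print(l,tri(cs(a),cd(b)),"start",tri(c0(a0),d0(b0)))
# other objects: image change start vs now
for n,boxes in [("scene",{"spare":(300,330,140,170),"bottle":(312,336,228,262),"papers":(334,378,195,234),"occl":(232,302,280,352)}),("side",{"spare":(225,265,322,362),"bottle":(148,168,195,224),"papers":(125,165,245,294),"occl":(155,187,138,186)})]:
    A=np.load(f"pics/{n}0.npz")["image"].astype(float);B=np.load(f"pics/{n}7.npz")["image"].astype(float)
    print(n,{k:round(np.abs(A-B)[y0:y1,x0:x1].mean(),2) for k,(x0,x1,y0,y1) in boxes.items()})
```

```text
+x-y [0.6634 0.0082 0.0466] start [ 0.6711 -0.1049  0.0559]
-x-y [ 0.4859 -0.0044  0.0447] start [ 0.4913 -0.1178  0.0546]
+x+y [0.6477 0.2368 0.0499] start [0.6529 0.1186 0.0576]
scene {'spare': np.float64(4.21), 'bottle': np.float64(3.62), 'papers': np.float64(3.75), 'occl': np.float64(4.1)}
side {'spare': np.float64(2.13), 'bottle': np.float64(2.85), 'papers': np.float64(3.14), 'occl': np.float64(2.7)}
```

All three corners I could see are 8–10 mm lower than at the start, so the board is down and level. The other things show only image noise. Handing in.

```bash
python3 -c "
from workcell import bot
print(bot.job_done())"
```

```text
the job is handed in; nothing more can be done
None
```

I pushed the board about 113 mm along the rails with the shut fingertip on the middle of its plain end, until both cross-rods dropped into the notches. I then backed the finger off, raised the arm clear and handed the job in at about 9.3 s. No verdict was reported.

- **Drop:** the push force fell from about 3 N to near zero at the notches.
- **Height and level:** three board corners triangulated 9.3, 9.9 and 7.7 mm lower than at the start, against the 9 mm expected. That fits the board being fully down and level, within the roughly 2 mm camera error. The fourth corner (-x, +y) was hidden in the scene camera, so I did not triangulate it.
- **Position:** all four rod ends lie at the notch places in the side view.
- **Case and other things:** the lens case still stands in its pocket. The spare case, bottle, papers and occluder show only image noise compared with the start pictures.

**Checks that fell short:**
- After the drop I nudged the board about 1–2 mm more at about 3 N, within its play. I never felt a hard stop against the notch wall, so that check stayed inconclusive.
- Triangulated heights read about 2–5 mm low throughout, at the start as well, so I relied on the change in height.

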